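Clip the gas key onto its eye

ROBOT

A 6-joint arm with a two-finger parallel gripper is mounted at the origin on a cart in front of the work surface, level with it; the furniture and walls round the work are solid. World frame = base frame: x ahead of the robot, y to its left, z up, the work surface at z = 0. Lengths are in m, angles in rad, forces in N, time in s.
With the tool pointing down it reaches from about 0.25 to 0.85 m from the base axis. Payload 12.5 kg.
Tool frame: the origin (TCP) lies between the finger pads; the fingertips stand 11 mm ahead of it and the grasp point (between the pads) lies 8 mm behind it; z points along the fingers, y is the line along which they close (so a half turn about z gives the same grasp; the last joint's range is limited). The gripper opens to 93 mm and grips with 3 to 60 N. Pads are 15 mm wide; open, the fingers measure 128 mm over their backs; the gripper's body (75 mm by 188 mm) begins 65 mm behind the grasp point.
Start: joints at [1.107, 0.351, 1.652, -0, 1.139, -0.085], TCP at [0.203, 0.511, 0.23] pointing down, gripper open.
Joint ranges: [-2.75, 2.75], [-0.79, 2.1], [0.01, 2.65], [-1.57, 4.71], [0.07, 3.14], [-2.87, 2.87]. Speed limits (rad/s): [2.22, 2.22, 2.79, 3.14, 3.14, 3.14].

INTERFACE

Orientations are given as a rotation vector (axis times angle).
In Python, from station import robot, gripper_to, kin, eyes gives the robot as it stands. Calls block until the motion is done:
- robot.movep(position, orientation): joint-space move of the TCP to a pose.
- robot.servo_line(position, attitude=None, feed=0.15, threshold=None): straight line of the TCP; attitude=None keeps the orientation; feed is the mean speed in m/s. With threshold (N) it stops when the force on the tool has changed by that much, and returns True; else False.
- robot.move_joints(angles): joint-space move.
- gripper_to(opening): finger opening in m; the grip force is fixed at half the most; returns when the fingers have stopped.
- robot.pause(seconds).
- kin.solve_ik(position, orientation): joint angles nearest the present ones, or None.
- eyes.get_image(name): name is "side" or "top"; returns the picture (420x560x3 uint8, blue, green, red); there is no depth.
- eyes.camera_params(name): a dict with "fovy" (degrees; the focal length in pixels is half the picture's height over the tangent of half this angle, whatever the lens; pixels are square), "cx", "cy" (the principal point, pixels), "origin" and "attitude" of the camera in the world. Camera axes: x right, y up, looking along -z (the intrinsics and any distortion apply to the point x, -y, -z); pixel columns grow to the right and rows downward; lengths in m; the calibration is good to about 2 mm. A picture is of the moment at which its call begins. camera_params takes no time and is no camera call.
A pose or a line that the arm cannot do raises robot.Unreachable and nothing moves.
- robot.close_job(): hands the job in; it is judged then, once.
Readings, each from a call of its own:
- robot.current_time_s(): time.
- robot.current_q(): joint angles.
- robot.current_dq(): joint speeds.
- robot.current_tau(): joint torques, N m.
- robot.current_eef_pos(): TCP position.
- robot.current_ee_rot(): TCP orientation.
- robot.current_ft_force(): force on the tool from outside, world axes, zero at the start.
- robot.current_ft_torque(): the same for the moment, N m.
- robot.current_width(): finger opening in m.
- robot.current_grip_force(): force on a finger pad.
Only numpy, scipy, OpenCV 4.12 (cv2) and the standard library are available. Lean on these libraries where they do the work, as an engineer would, in place of code of your own. Each camera call takes 0.05 s, during which the arm holds its last target. There are 200 camera calls.

TASK

Put the gas key back where it belongs: press the gate of its snap hook against the upright bar of the key eye until the bar is inside the hook and the gate has sprung shut behind it. Then let go and leave the key clipped there, lying about level. Leave the other things on the lid standing where they are.

Things in the scene. Friction and masses are not known exactly. Their poses are not given: they have to be found in the camera images.
- gas_key: Gas key lying flat, 161 mm long: black fob to grip (60 long, 24 wide, 22 high), brass shank behind (to x = -74), steel snap hook ahead (to x = 87). Origin: centre of the fob's underside; +x along the fob to the hook, +z up. Hook: 10 mm round bar in the plane z = 8; back bar's inner face at x = 38; sides along y = 28 and -21 (23 to -16 clear between them); gate across the front. 0.15 kg.
- gate (a joint): Sprung gate, a dark 8 mm bar across the hook's front at x = 82 of the gas key, hinged at y = 25, free end at y = -13. 0 = shut, positive = swung inward (rad, to 1.45). Pressed at y = 0 it needs 4 to 10 N. A bar pressed in 30 to 36 mm past first contact passes the free end; the gate then springs shut. It cannot open outward.
- gate_front (a point): Front face of the shut gate on the fob's centre line (x = 86, y = 0, z = 8 of the gas key, mm), where the eye's bar should meet it; up to 9 mm to either side along y also works. Axes as the gas key's.
- hook_inside (a point): Centre of the space enclosed by the hook (x = 58, y = 3, z = 8 of the gas key). Axes as the gas key's.
- key_eye: Key eye, fixed: grey base plate 106 x 60 x 5 mm (x = -20 to 86), upright 60 wide, 80 high with front face at x = 70, and an 8 mm steel bar rising at x = y = 0 and bending back at 64 height to the upright. Origin: under the plate on the vertical bar's axis; +x from bar to upright, +z up. The hook clips onto the vertical bar when pushed along +x, above the plate and below the bend (5 to 58 high).
- eye_bar (a point): Point on the axis of the vertical bar of the key eye, 20 mm above the lid. Axes as the key eye's.
- dredger: Bystander: aluminium salt dredger, 68 diameter x 115 mm high. Origin: centre of its underside.
- vinegar: Bystander: brown bottle with a white spout, 58 diameter x 206 mm high. Origin: centre of its underside.
- ramekin: Bystander: small open steel pot, 67 diameter x 52 mm high. Origin: centre of its underside.
- dip_tub: Bystander: lidded green dip tub, 66 x 73 x 37 mm high. Origin: centre of its underside.
- order_pad: Bystander: order pad lying flat, 116 x 74 x 9 mm. Origin: centre of its underside.

How it is judged:
By the outcome, as a careful person would: the job done as asked, in the order asked, and still so for the second after the job is handed in, with the robot touching nothing.
It also fails if it takes over 54 s, if anything falls off the work surface, if the arm or the gripper's body presses on something with over 40 N, if the wrist force passes 120 N, or if a joint passes its speed limit or range.

## Working session

There is one attempt and no reset: what is moved stays moved. The work goes in short steps, each a Python script; the robot and the scene stay as the last script left them, time stands still between calls to the robot, and variables do not carry over. Pictures are saved under pics/ and viewed, at most 10 in all, crops included, and the job is handed in when it is done.

```bash
ls; mkdir -p pics
python3 - <<'E'
from station import robot, eyes
import cv2
for n in("top","side"):
    cv2.imwrite(f"pics/{n}0.png",eyes.get_image(n)); print(eyes.camera_params(n))
print(robot.current_time_s(), robot.current_ee_rot())
E
```

```text
pics
{'fovy': 50.09664512089658, 'cx': 276.9137940636656, 'cy': 211.25930273533655, 'origin': array([0.31334668, 0.07867522, 0.83382314]), 'attitude': array([ 0.23232866, -0.31715997, -1.89253794])}
{'fovy': 46.302897440946545, 'cx': 287.4178496350372, 'cy': 213.9047907406295, 'origin': array([ 0.31358501, -1.00416213,  0.45007097]), 'attitude': array([ 1.20291203, -0.15307824, -0.26261837])}
0.1 [-5.91430668e-01 -3.08510146e+00  1.53114042e-03]
```

View pics/top0.png

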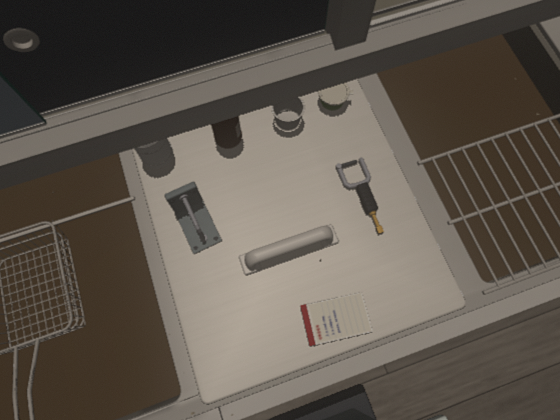

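View pics/side0.png

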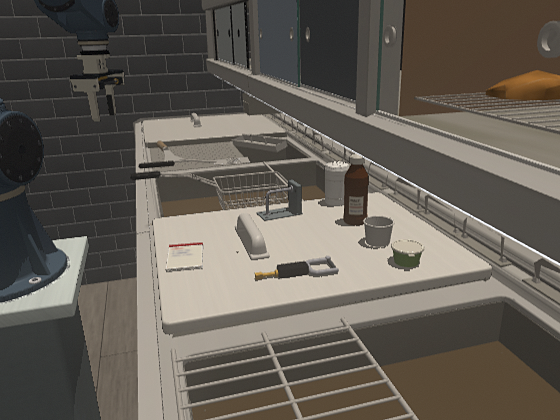

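The top picture shows the key at about (365,195), with its hook end at (353,172) and brass tail at (380,232). The eye plate is around (195,218), and the lid handle lies between them. I'll enlarge both.

```bash
cat > h.py <<'E'
import numpy as np, cv2
from scipy.spatial.transform import Rotation as R
from station import robot, gripper_to, kin, eyes
def cam(n):
    p=eyes.camera_params(n); f=210/np.tan(np.radians(p['fovy']/2))
    return p,f,R.from_rotvec(p['attitude'])
def ray(n,u,v,z):
    p,f,A=cam(n); d=A.apply([(u-p['cx'])/f,-(v-p['cy'])/f,-1]); o=p['origin']
    return o+d*(z-o[2])/d[2]
def proj(n,P):
    p,f,A=cam(n); c=A.inv().apply(np.atleast_2d(P)-p['origin'])
    return np.c_[p['cx']+f*c[:,0]/-c[:,2], p['cy']-f*c[:,1]/-c[:,2]]
def body(x,y,yaw,pts,z0=0):
    P=np.array(pts,float)/1000; c,s=np.cos(yaw),np.sin(yaw)
    return np.c_[x+c*P[:,0]-s*P[:,1],y+s*P[:,0]+c*P[:,1],z0+P[:,2]]
E
python3 - <<'E'
import cv2,numpy as np
t=cv2.imread("pics/top0.png"); s=cv2.imread("pics/side0.png")
f=lambda im,x,y,w,h,k:cv2.convertScaleAbs(cv2.resize(im[y:y+h,x:x+w],None,fx=k,fy=k,interpolation=cv2.INTER_CUBIC),alpha=1.5)
a=f(t,325,145,66,100,6); b=f(t,155,170,66,100,6)
cv2.imwrite("pics/c1.png",np.hstack([a,b]))
a=f(s,245,245,100,45,7.9); b=f(s,250,170,100,30,7.9)
cv2.imwrite("pics/c2.png",np.vstack([a,b]))
E
```

```text
(no output)
```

View pics/c1.png

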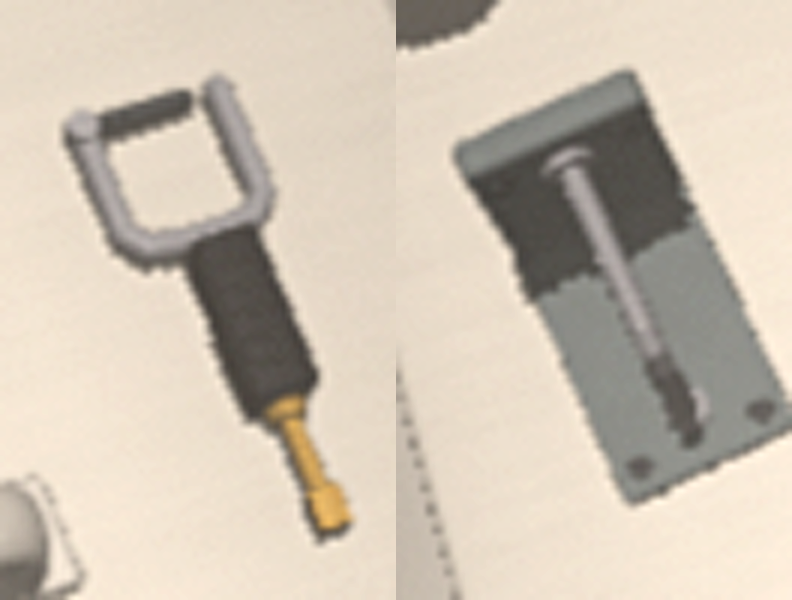

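View pics/c2.png

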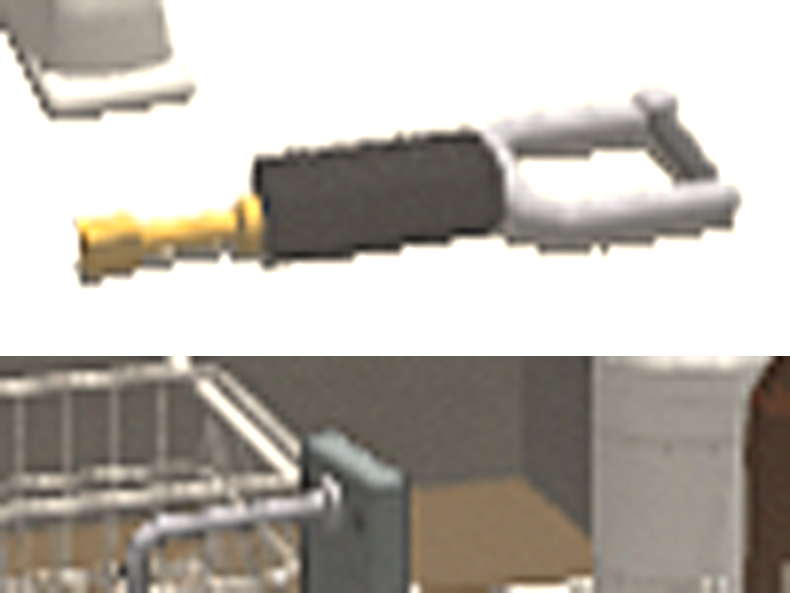

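The left crop shows the hook boss at (83,127), gate tip at (188,101), fob corners and brass tip at (332,525). The right crop shows the plate corner at (632,503), bar foot at about (690,437) and upright top at (457..643,70..165). The side crop puts the upright bar at u≈267. Next I'll fit the poses by least squares.

```bash
cat > fit.py <<'E'
from h import *
from scipy.optimize import least_squares
def fit(obs,x0):
    def r(p): return np.concatenate([np.atleast_1d((proj(n,body(*p,[m]))[0]-uv)) for n,m,uv in obs])
    s=least_squares(r,x0,loss='soft_l1',x_scale=[.01,.01,.1]); print(s.x,np.degrees(s.x[2])); print(r(s.x).reshape(-1,2).round(1).tolist()); return s.x
c1=lambda x,y,ox:np.array([(x+.5)/6-.5+ox[0],(y+.5)/6-.5+ox[1]])
K=(325,145);E=(155-66,170); S=lambda x,y:np.array([x/7.9-.44+245,y/7.9-.44+245]); S2=lambda x,y:np.array([x/7.9-.44+250,(y-356)/7.9-.44+170])
key=[('top',m,c1(x,y,K)) for m,x,y in [((82,26,13),83,127),((82,-13,8),188,101),((87,-21,8),217,78),((30,12,22),187,260),((30,-12,22),255,232),((-30,-12,22),317,375),((-30,12,22),252,415),((-74,0,8),332,528)]]
key+=[('side',m,S(x,y)) for m,x,y in [((-74,0,8),82,248),((-30,-12,0),265,262),((-30,-12,22),262,180),((87,-21,8),735,200),((-30,12,22),258,158)]]
k=fit(key,[.45,-.1,0])
eye=[('top',m,c1(x,y,E)) for m,x,y in [((-20,30,5),632,503),((70,30,80),464,170),((70,-30,80),643,104),((86,-30,80),630,70),((86,30,80),455,148),((0,0,5),690,440)]]
eye+=[('side',m,S2(x,y)) for m,x,y in [((70,-30,80),402,478),((86,-30,80),408,475),((70,30,80),305,438),((0,0,45),139,556)]]
e=fit(eye,[.4,.25,0])
np.save('ke.npy',[k,e])
t=cv2.imread("pics/top0.png");s=cv2.imread("pics/side0.png")
box=lambda x0,x1,y0,y1,z0,z1:[(x,y,z) for z in(z0,z1) for x,y in((x0,y0),(x1,y0),(x1,y1),(x0,y1))]
for n,im in(('top',t),('side',s)):
    pts=np.vstack([body(*k,box(-30,30,-12,12,0,22)+[(-74,0,8),(86,0,8),(82,-13,8),(82,25,8),(38,28,8),(38,-21,8)]),body(*e,box(-20,86,-30,30,0,5)+box(70,86,-30,30,5,80)+[(0,0,z) for z in(5,20,40,60)])])
    im2=cv2.resize(im,None,fx=5,fy=5,interpolation=cv2.INTER_CUBIC)
    for u,v in proj(n,pts): cv2.circle(im2,(int(u*5+2),int(v*5+2)),3,(0,0,255),-1)
    W=[(325,145,66,110),(160,165,66,110)] if n=='top' else [(250,170,75,110),(250,245,100,110)]
    cs=[im2[y*5:(y+h)*5,x*5:(x+w)*5] for x,y,w,h in W]
    globals()[n]=np.hstack(cs) if n=='top' else np.hstack([cs[0]])
    if n=='side': side=np.vstack([im2[245*5:290*5,250*5:350*5][:, :]][0:1])[:,:500]; side=np.vstack([side,im2[170*5:225*5,245*5:345*5]])
v=np.hstack([top[:500,:],np.zeros((500,1,3),np.uint8)]); 
sd=cv2.resize(side,None,fx=.27,fy=1) if 0 else side
cv2.imwrite('pics/o1.png',cv2.resize(np.hstack([v,side]),(800,345)) if 0 else cv2.resize(np.hstack([v,side]),None,fx=.68,fy=.68))
E
python3 fit.py
```

```text
[ 0.55220413 -0.18510034 -0.03229211] -1.8502017252591518
[[0.2, -0.1], [0.5, -0.1], [-1.5, 0.5], [-0.5, -3.2], [-0.4, -2.0], [0.8, 1.7], [-0.1, -1.4], [-0.4, 1.1], [-0.6, 0.2], [0.2, 1.9], [0.2, 2.0], [0.2, -0.2], [-2.1, -0.7]]
[0.58352438 0.13692684 0.12071844] 6.916657346630533
[[-0.7, 0.8], [0.2, 2.6], [1.1, -0.3], [-0.2, -1.9], [-1.6, -1.2], [0.0, -4.6], [-4.0, 1.1], [1.0, 0.6], [-1.2, -0.0], [-0.7, 5.1]]
```

View pics/o1.png

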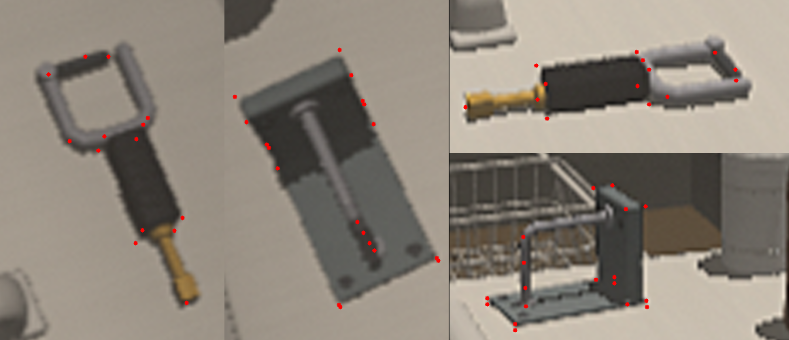

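The overlay shows systematic residuals of 2–5 px, with the projected bodies larger than in the image. That points to lens distortion, so I'll fit a radial term per camera and check it against the gripper.

```bash
sed -i '/^k=fit/d;/^e=fit/,$d' fit.py
cat >> fit.py <<'E'
def pj(n,P,k):
    p,f,A=cam(n); c=A.inv().apply(np.atleast_2d(P)-p['origin'])
    x=c[:,:2]/-c[:,2:]; r2=(x**2).sum(1,keepdims=True); x=x*(1+k[0]*r2+k[1]*r2*r2)*k[2]
    return np.c_[p['cx']+f*x[:,0],p['cy']-f*x[:,1]]
def go(name,free,cams=('top','side')):
    def r(q):
        k={'top':np.array([0,0,1.]),'side':np.array([0,0,1.])}
        for i,(n,j) in enumerate(free): k[n][j]=q[6+i]
        o=[pj(n,body(*q[:3],[m]),k[n])[0]-uv for n,m,uv in key if n in cams]+[pj(n,body(*q[3:6],[m]),k[n])[0]-uv for n,m,uv in eye if n in cams]
        return np.concatenate(o)
    s=least_squares(r,[.55,-.18,0,.58,.14,.1]+[1. if j==2 else 0. for n,j in free],loss='soft_l1',x_scale='jac')
    print(name,s.x.round(4),'rms',np.sqrt((r(s.x)**2).mean()).round(2)); print(r(s.x).reshape(-1,2).round(1).tolist())
    return s.x
if __name__=='__main__':
    go('top only',[],('top',)); go('side only',[],('side',))
    go('scale',[('top',2),('side',2)]); go('k1',[('top',0),('side',0)]); go('k1k2',[('top',0),('side',0),('top',1),('side',1)])
    print(proj('side',[[.203,.511,.219],[.203,.511,.23]]))
E
python3 fit.py
```

```text
top only [ 0.5516 -0.1852 -0.0294  0.5822  0.137   0.1207] rms 1.43
[[0.3, 0.2], [0.6, 0.1], [-1.5, 0.7], [-0.4, -2.9], [-0.3, -1.7], [1.0, 1.9], [0.1, -1.1], [-0.2, 1.3], [-0.5, 1.5], [0.3, 3.2], [1.3, 0.4], [-0.0, -1.2], [-1.5, -0.5], [0.2, -3.9]]
side only [ 0.5537 -0.1828 -0.0608  0.5881  0.1494  0.0639] rms 1.46
[[-0.3, -0.9], [0.3, 1.0], [0.4, 1.1], [0.5, -0.2], [-1.6, -1.5], [-3.8, 0.0], [1.4, -0.4], [0.3, -1.2], [-0.1, 3.4]]Traceback (most recent call last):
  File "fit.py", line 27, in <module>
    go('scale',[('top',2),('side',2)]); go('k1',[('top',0),('side',0)]); go('k1k2',[('top',0),('side',0),('top',1),('side',1)])
    ~~^^^^^^^^^^^^^^^^^^^^^^^^^^^^^^^^
  File "fit.py", line 22, in go
    s=least_squares(r,[.55,-.18,0,.58,.14,.1]+[1. if j==2 else 0. for n,j in free],loss='soft_l1',x_scale='jac')
    return func(*args, **kwargs)
    result = trf(vector_fun.fun, vector_fun.jac, x0, f0, J0, lb, ub, ftol, xtol,
                 gtol, max_nfev, x_scale, loss_function, tr_solver,
                 tr_options.copy(), verbose, callback=callback_wrapped)
    return trf_no_bounds(
[... 961 characters left out ...]
                   ~~~~~~~~^^^^^^^^^^^^^^^^^^^^^^^^^^^^^^
    return np.atleast_1d(self.fun(x))
                         ~~~~~~~~^^^
    return self.f(x, *self.args, **self.kwargs)
           ~~~~~~^^^^^^^^^^^^^^^^^^^^^^^^^^^^^^
  File "fit.py", line 20, in r
    o=[pj(n,body(*q[:3],[m]),k[n])[0]-uv for n,m,uv in key if n in cams]+[pj(n,body(*q[3:6],[m]),k[n])[0]-uv for n,m,uv in eye if n in cams]
       ~~^^^^^^^^^^^^^^^^^^^^^^^^^
  File "fit.py", line 13, in pj
    p,f,A=cam(n); c=A.inv().apply(np.atleast_2d(P)-p['origin'])
          ~~~^^^
  File "h.py", line 5, in cam
    p=eyes.camera_params(n); f=210/np.tan(np.radians(p['fovy']/2))
ValueError: time passes only in moves, steps and waits
```

```bash
sed -i 's/^def cam(n):/import functools\n@functools.cache\ndef cam(n):/' h.py
sed -i "s/go('top only'.*//; s/print(proj('side'.*/print(proj('side',[[.203,.511,.219],[.203,.511,.23]]))/" fit.py; python3 fit.py
```

```text
scale [ 0.5518 -0.1882 -0.0339  0.5844  0.1396  0.1224  0.9828  0.9846] rms 1.6
[[0.7, 0.3], [0.7, 0.4], [-1.4, 1.1], [-0.3, -3.0], [-0.4, -1.8], [0.6, 1.4], [-0.1, -1.7], [-0.7, 0.4], [0.0, 0.0], [0.5, 1.6], [0.6, 1.8], [-0.2, -0.3], [-1.7, -0.8], [-0.6, 0.1], [0.5, 2.8], [0.9, 0.2], [-0.3, -1.3], [-1.2, -0.8], [-0.1, -5.0], [-4.1, 1.2], [0.8, 0.7], [-1.2, 0.2], [-0.3, 5.0]]
k1 [ 0.5519 -0.1873 -0.0305  0.5842  0.1387  0.1239 -0.2711 -0.7181] rms 1.58
[[0.8, 0.1], [0.6, 0.3], [-1.6, 1.0], [-0.2, -3.1], [-0.4, -1.8], [0.5, 1.5], [0.1, -1.6], [-0.8, 0.5], [-0.0, -0.1], [0.5, 1.6], [0.5, 2.0], [-0.4, -0.6], [-1.9, -0.6], [-0.6, 0.3], [0.9, 2.8], [0.7, -0.1], [-0.4, -1.5], [-0.7, -0.8], [-0.3, -4.8], [-4.0, 0.9], [1.0, 0.4], [-1.2, -0.2], [-0.6, 4.9]]
k1k2 [ 5.51500e-01 -1.88200e-01 -2.87000e-02  5.84400e-01  1.39500e-01
  1.23900e-01 -5.43400e-01 -4.43400e+00  3.66060e+00  1.65044e+02] rms 1.57
[[0.9, 0.4], [0.6, 0.6], [-1.6, 1.3], [-0.1, -3.0], [-0.4, -1.7], [0.6, 1.5], [0.1, -1.6], [-0.6, 0.4], [0.1, -0.2], [0.6, 1.0], [0.7, 1.1], [-0.2, -0.2], [-1.7, -1.4], [-0.6, 0.1], [0.8, 2.9], [0.7, 0.1], [-0.4, -1.3], [-0.9, -0.7], [-0.4, -5.0], [-4.1, 1.1], [0.8, 0.7], [-1.2, 0.2], [-0.4, 4.9]]
[[104.74312374 117.71534711]
 [104.15496395 113.8749945 ]]
```

The fits agree within about 3 mm: key (0.552, -0.187, yaw -0.03) and eye (0.584, 0.138, yaw 0.12). The remaining residuals come from bevelled edges that I marked. I'm moving to the grasp.

```bash
cat >> h.py <<'E'
KEY=np.array([.552,-.1865,-.030]); EYE=np.array([.584,.1385,.122]); GX=-5
def down(th): f=np.pi/2+th/2; return np.pi*np.array([np.cos(f),np.sin(f),0])
def tcp(x,y,th,z):  # fob origin pose, underside height z -> TCP
    p=body(x,y,th,[(GX,0,13)],z)[0]; return p
def at_eye(d,z,dy=0): # fob origin d mm before bar along eye x
    x,y=body(*EYE,[(-d,dy,0)])[0][:2]; return tcp(x,y,EYE[2],z)
E
python3 - <<'E'
from h import *
print(ray('top',338,240,0))
up=tcp(*KEY,.12); print(kin.solve_ik(up,down(KEY[2])),kin.solve_ik(at_eye(110,.1),down(EYE[2])))
gripper_to(.055)
robot.movep(up,down(KEY[2]))
hit=robot.servo_line(tcp(*KEY,.03),feed=.15)
hit=robot.servo_line(tcp(*KEY,0),feed=.05,threshold=6); print(hit,robot.current_eef_pos())
gripper_to(0.0); print(robot.current_width(),robot.current_grip_force(),robot.current_ft_force())
robot.servo_line(tcp(*KEY,.08),feed=.1); print(robot.current_width(),robot.current_ft_force(),robot.current_time_s())
t=cv2.hconcat([eyes.get_image('top')[100:300,250:450],eyes.get_image('side')[150:350,200:400]])
cv2.imwrite('pics/g1.png',cv2.resize(t,None,fx=2,fy=2))
E
```

```text
[ 0.49503005 -0.10514947  0.        ]
[-0.40889802  0.51448979  1.66391867  0.          0.9631842  -1.94969434] [ 1.63220761e-01  4.01867235e-01  1.91694805e+00 -4.44089210e-16
  8.22777372e-01 -1.52957557e+00]
False [ 0.54709007 -0.1863855   0.0130204 ]
0.02429955846447691 29.96591180562973 [0.12102461 0.46961978 1.66443904]
0.023949821480201892 [ 0.76124911 -0.32689117 -2.05274551] 6.7
```

View pics/g1.png

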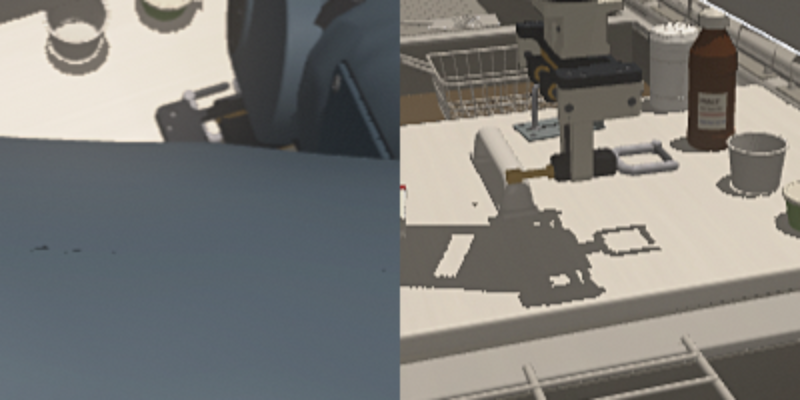

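The side view shows the key held level, with the hook free of the lid. Before approaching I'll check the handle's near end against the path.

Run:
```python
from h import *
for p in [(238,259),(243,273),(334,226)]: print('handle',ray('top',*p,0))
for z,p in [(.04,(245,255)),(.04,(250,268))]: print('top',ray('top',*p,z))
print('eye frame end',[ (R.from_euler('z',-EYE[2]).apply(ray('top',*p,0)-[EYE[0],EYE[1],0])*1000).round() for p in [(238,259),(243,273),(334,226)]])
robot.movep(at_eye(118,.10),down(EYE[2])); print(robot.current_time_s(),robot.current_ft_force())
t=cv2.hconcat([eyes.get_image('top')[130:330,130:330],eyes.get_image('side')[110:310,200:400]])
cv2.imwrite('pics/a1.png',cv2.resize(t,None,fx=2,fy=2))
```

```text
handle [0.52413163 0.08736604 0.        ]
handle [0.49543401 0.08678347 0.        ]
handle [ 0.52376047 -0.10845839  0.        ]
top [0.5168004  0.07272836 0.04      ]
top [0.49109638 0.07174677 0.04      ]
eye frame end [array([-66., -43.,   0.]), array([-94., -41.,   0.]), array([ -90., -238.,    0.])]
8.025 [ 0.82748194  0.01804666 -0.79480664]
```

View pics/a1.png

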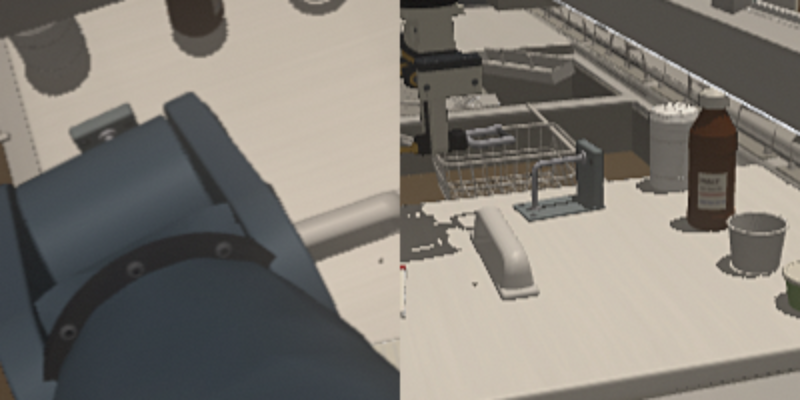

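The handle end sits at eye-frame y≈-41, next to the finger at about -30. I'll descend with a small +3 mm offset, clip at mid-height and lower afterwards. First step is to touch the gate and look.

Run:
```python
from h import *
robot.servo_line(at_eye(118,.02,3),feed=.12,threshold=10)
hit=robot.servo_line(at_eye(80,.02,3),feed=.03,threshold=3)
p=robot.current_eef_pos(); e=R.from_euler('z',-EYE[2]).apply(p-[EYE[0],EYE[1],0])*1000
print(hit,'fob x',e-[GX,0,0],robot.current_ft_force(),robot.current_time_s())
t=cv2.hconcat([eyes.get_image('top')[150:290,150:290],eyes.get_image('side')[140:280,220:360]])
cv2.imwrite('pics/b1.png',cv2.resize(t,None,fx=2.85,fy=2.85,interpolation=cv2.INTER_CUBIC))
```

```text
True fob x [-88.89692556   3.02496295  32.43811781] [-2.96141061 -0.02011137  0.71597998] 9.875
```

View pics/b1.png

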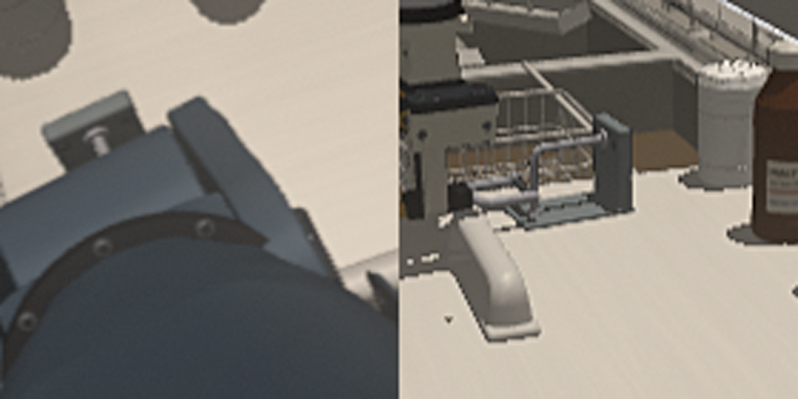

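Contact came at -88.9 mm (expected -90), with the bar between the hook's sides. Now I push in and log the force.

Run:
```python
from h import *
for d in (84,79,74,69,64,60,57,54,51,49):
    hit=robot.servo_line(at_eye(d,.02,3),feed=.03,threshold=30)
    print(d,hit,robot.current_ft_force().round(1),round(robot.current_width(),4),robot.current_time_s())
    if hit: break
t=eyes.get_image('side')[140:240,220:340]
cv2.imwrite('pics/b2.png',cv2.resize(t,None,fx=5,fy=5,interpolation=cv2.INTER_CUBIC))
```

```text
84 False [-3.7  1.  -1.8] 0.024 10.2917
79 False [-5.1  0.2 -2.3] 0.0238 10.6083
74 False [-4.8  0.7 -2.4] 0.0241 10.925
69 False [-4.7  2.1 -1.7] 0.0239 11.2417
64 False [-2.8  3.5 -1.4] 0.0235 11.5583
60 False [-2.1  5.5 -4.2] 0.0239 11.8417
57 False [ 0.9  7.6 -4.4] 0.0238 12.0917
54 False [ 0.2 -0.1 -1.6] 0.0235 12.3417
51 False [-0.4  0.1 -2.3] 0.0235 12.5917
49 False [ 0.6 -0.4 -1.2] 0.0237 12.8417
```

View pics/b2.png

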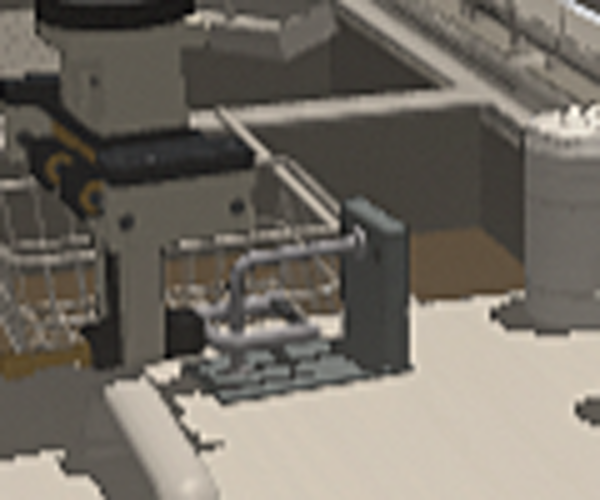

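The force fell to about zero at d≈55, so the gate has snapped shut, and the bar is visible inside the loop. Next I back off a little inside the hook so the fob clears the plate, lower, release and check.

Run:
```python
from h import *
robot.servo_line(at_eye(58,.02,3),feed=.05,threshold=6)
hit=robot.servo_line(at_eye(58,.002,3),feed=.03,threshold=5); print(hit,robot.current_eef_pos(),robot.current_ft_force())
gripper_to(.037); robot.pause(.3)
p=robot.current_eef_pos()
robot.servo_line(p+[0,0,.13],feed=.1); print(robot.current_ft_force())
robot.move_joints([.9,.3,1.6,0,1.2,-1.2]); robot.pause(.5); print(robot.current_time_s())
T=eyes.get_image('top');S=eyes.get_image('side')
cv2.imwrite('pics/f1.png',np.hstack([cv2.resize(T[165:285,140:240],(400,480),interpolation=cv2.INTER_CUBIC),cv2.resize(S[140:260,220:320],(400,480),interpolation=cv2.INTER_CUBIC)]))
```

```text
True [0.5207363  0.13382294 0.01446639] [-0.9905482  -0.25874282  5.10858688]
[ 0.25004136 -0.31130869 -0.31394595]
18.1083
```

View pics/f1.png

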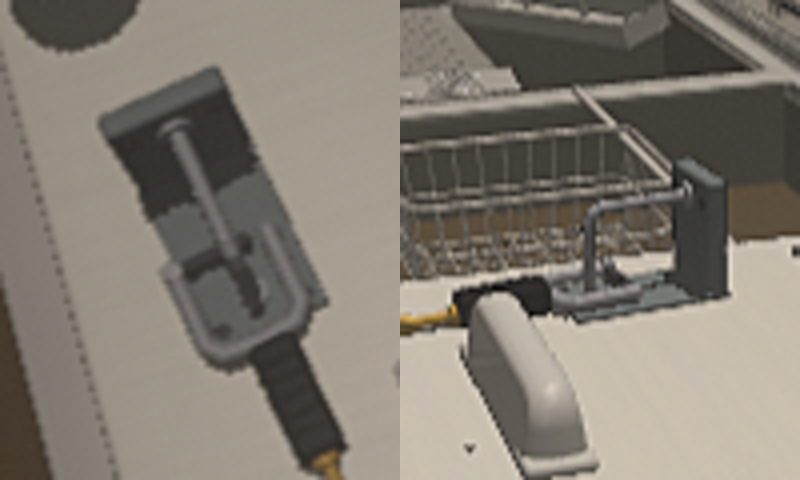

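The key lies level on the plate, with the gate (185–250, 245–275) shut across the front and the bar foot (255,310) inside the hook. The arm is clear, so I'm handing in.

```bash
python3 -c "
from station import robot
print(robot.close_job())"
```

```text
the job is handed in; nothing more can be done
None
```

The gas key is clipped on the key eye with the gate shut behind the bar, released and lying about level; nothing else on the lid was moved on purpose, and the job was handed in about 18 s into the 54 s limit.

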